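# Close the pen gate and drop its latch

### The job

One of the two small plywood observation pens has been left with its gate ajar. Take the latch bar's black knob, lift the bar over the striker, swing the gate shut and let the bar drop down into the catch behind the striker, so that the gate is latched; then let go.

Things in the scene. Friction and masses are not known exactly. Their poses are not given: they have to be found in the camera images.
- pen: Plywood pen with the open gate: open-topped box 150 (x) x 175 (y) x 56 mm high, fixed to the bench (a like pen beside it is shut and latched). Origin: centre of underside; -x is the gate side, toward the robot. Hinge line at x -71, y +70 mm; the 120 mm gate, shut, runs to -y. Striker: upright steel tooth at x -105 to -99, y -77 to -63, top z 68 mm; slot behind it to x -77, floor z 46 mm.
- gate (a joint): Angle of the gate about its vertical hinge line: 0 is shut (a stop), it grows as the free end swings out to the pen's -x; starts at 0.40 to 0.75 rad. Light friction, stays where left. With the bar down, the bar hits the striker's front at about 0.2 rad; with the bar down in the catch the gate can move only from 0 to about 0.1 rad.
- latch (a joint): Angle of the steel latch bar about its pivot on the gate's outer face: 0 is down and level (on a rest), grows as the free end lifts, to 0.7 rad; falls by its weight (60 g). Pivot: 30 mm from the hinge line along the gate, 10 mm outside its middle plane, 57 mm above the bench. Bar 8 mm thick, 10 high, ends 125 mm from the pivot; clears the striker from about 0.16 rad, 0.3 is ample.
- latch_knob (a point): Centre of the bar's black upright knob, 14 mm diameter, 32 mm tall, above the gate: 75 mm from the pivot along the bar, 24 mm above the bar's middle line (81 mm above the bench with the bar down). Pinch from above with one finger on the gate's outer, one on its inner side, so that it can tilt with the bar. Axes parallel to the pen's when gate and bar are at 0.

How it is judged (in metres and radians):
On the way:
1. the latch bar has been lifted (0.12 rad or more) (value of joint latch above 0.12 rad), for 0.1 s.
At the end, for the whole second after the job is handed in: The gate is shut (joint gate under 0.13 rad) with the latch bar down in the catch behind the striker (joint latch under 0.05 rad), at rest (gate slower than 0.05 rad/s) (value of joint gate below 0.13 rad and value of joint latch below 0.05 rad and velocity of joint gate between -0.05 and 0.05 rad/s); the robot touches nothing.
It also fails if it takes over 35 s, if anything falls off the work surface, if the arm or the gripper's body presses on something with over 40 N, if the wrist force passes 120 N, or if a joint passes its speed limit or range.

### The arm

A 7-joint arm with a two-finger parallel gripper is mounted at the origin on a cart in front of the work surface, level with it; the furniture and walls round the work are solid. World frame = base frame: x ahead of the robot, y to its left, z up, the work surface at z = 0. Lengths are in mm, angles in rad, forces in N, time in s.
With the tool pointing down it reaches from about 425 to 975 mm from the base axis. Payload 16.7 kg.
Tool frame: the origin (TCP) lies where the fingers leave the gripper's body, on its centre line; the fingertips stand 73 mm ahead of it and the grasp point (between the pads) lies 54 mm ahead of it; z points along the fingers, y is the line along which they close (so a half turn about z gives the same grasp; the last joint's range is limited). The gripper opens to 85 mm and grips with 20 to 120 N. Pads are 22 mm wide; open, the fingers measure 114 mm over their backs; the gripper's body (76 mm by 85 mm) begins 54 mm behind the grasp point. The pads swing forward as they close: fully open they stand 13 mm farther back than shut.
Start: joints at [-1.341, 0.426, 0.074, 1.606, -0.034, 1.111, -0.067], TCP at [249.624, 627.111, 303.902] pointing down, gripper open.
Joint ranges: [-2.85, 2.85], [-0.5, 2.14], [-1.23, 1.37], [0.21, 2.46], [-1.02, 4.16], [0.16, 2.05], [-2.73, 2.73]. Speed limits (rad/s): [1.89, 1.89, 2.39, 2.39, 3.01, 3.01, 3.01].

### API

Orientations are given as a unit quaternion [x, y, z, w].
In Python, from plant import manip gives the robot as it stands. The module is installed in compiled form; this text tells all that it offers.
- The arm moves only by the tool carry_out, never from a script. Its argument "targets" is a list that holds one entry, the list of rows, each a list of 6 numbers: the shift along the world's x, y, z normalised to -1 to 1, where 1 is 0.025 m, then the turn, a rotation vector about the world's x, y, z normalised to -1 to 1, where 1 is 0.12 rad. In form: [[[tx, ty, tz, wx, wy, wz], ...]]. A call has 1 to 5 rows; each row shifts and turns the commanded pose from where the row before left it; what a row does not reach is not made up. A row lasts 1/10 s, in which the tool goes at most 50 mm and 8.59 degrees, less where a joint would pass 70% of its speed; a pose out of reach is approached as far as the arm can. A call with a number of a shift or a turn outside -1 to 1 is refused whole. A call with a gripper value outside its range is refused whole. "fingers" is the opening, from 0 (shut) to 1 (fully open), set as the call begins (left out, the last holds). The fingers move at their own pace and stop on an object; "squeeze" is the grip in N (left out, the last holds). Time passes only in rows, so rows that do not move let the fingers close. It gives the time, the measured TCP pose, the force, the opening and the grip force at its end, in the units of the state.
- manip.state(): the state, without advancing time (a new reading comes with each control period).
- manip.get_image(name): name is "scene" or "side" or "wrist"; returns a dict with "frame" (400x640x3 uint8, blue, green, red), "vfov" (degrees; the focal length in pixels is half the picture's height over the tangent of half this angle, whatever the lens; pixels are square), "cx", "cy" (the principal point, pixels), "rvec" (rotation vector, rad) and "tvec" (3), from world to camera coordinates, as OpenCV has them. Camera axes: x right, y down, z forward; pixel columns grow to the right and rows downward; lengths in mm; the calibration is good to about 2 mm. A picture is of the moment at which its call begins. There is no depth.
- manip.job_done(): hands the job in; it is judged then, once.
The state is a dict: "clock": time; "q": joint angles; "dq": joint speeds; "tau": joint torques, N m; "ee_pos": TCP position; "eef_rot": TCP orientation; "force": force on the tool from outside, world axes, zero at the start; "ft_torque": the same for the moment, N m; "opening": opening from 0.0 (shut) to 1.0 (fully open); "gripper_force": force on a finger pad.
Only numpy, scipy, OpenCV 4.12 (cv2) and the standard library are available. Lean on these libraries where they do the work, as an engineer would, in place of code of your own. Each camera call takes 0.05 s, during which the arm holds its last target. There are 200 camera calls.

## Working session

There is one attempt and no reset: what is moved stays moved. The work goes in short steps, Python scripts to look and compute and a tool call to move; the robot and the scene stay as the last step left them, time stands still between calls to the robot, and variables do not carry over. Pictures are saved under pics/ and viewed, at most 10 in all, crops included, and the job is handed in when it is done.

Besides the shell and the picture viewer there is one more tool, called after ">>>" as name(argument=value, ...), one argument or row to a line, values as JSON. carry_out: Moves the arm, as the interface text tells. Its arguments: {"type":"object","properties":{"targets":{"type":"array"},"fingers":{"type":"number"},"squeeze":{"type":"number"}},"required":["targets"]}

```bash
mkdir -p pics; cat > h.py <<'E'
import numpy as np, cv2, json
from plant import manip
def shot(n,f):
    d=manip.get_image(n); cv2.imwrite(f'pics/{f}.png',d['frame'])
    np.savez(f'pics/{f}.npz',**{k:np.array(d[k]) for k in('vfov','cx','cy','rvec','tvec')},frame=d['frame'])
def cam(f):
    d=np.load(f'pics/{f}.npz'); F=200/np.tan(np.radians(float(d['vfov']))/2)
    K=np.array([[F,0,d['cx']],[0,F,d['cy']],[0,0,1]],float); return K,d['rvec'].astype(float).ravel(),d['tvec'].astype(float).ravel()
def proj(f,P):
    K,r,t=cam(f); return cv2.projectPoints(np.array(P,float).reshape(-1,1,3),r,t,K,None)[0].reshape(-1,2)
def back(f,uv,z):
    K,r,t=cam(f);R=cv2.Rodrigues(r)[0];c=-R.T@t;d=R.T@np.linalg.inv(K)@np.array([uv[0],uv[1],1.]);return c+d*(z-c[2])/d[2]
E
python3 - <<'E'
from h import *
shot('scene','s1');shot('side','d1')
a=cv2.imread('pics/s1.png');b=cv2.imread('pics/d1.png')
s=manip.state();print(s['clock'],s['ee_pos'],s['eef_rot'],s['opening'])
for f in('s1','d1'):
    K,r,t=cam(f);print(K[0,0],-cv2.Rodrigues(r)[0].T@t)
E
```

```text
0.1 [249.52787279 626.88675712 303.29995498] [ 1.88280437e-01  9.82115146e-01 -5.58404915e-04 -6.83799669e-05] 0.999973374595086
399.168400040112 [ 116.48707173 -268.71334656  739.06104304]
434.24573270362225 [  75.74837393 -688.28622486  529.08454393]
```

View pics/s1.png

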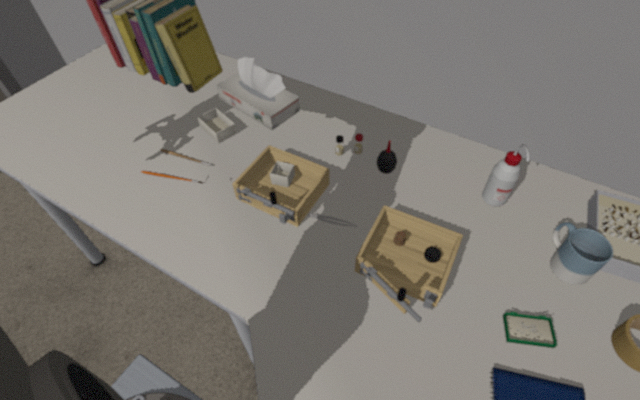

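View pics/d1.png

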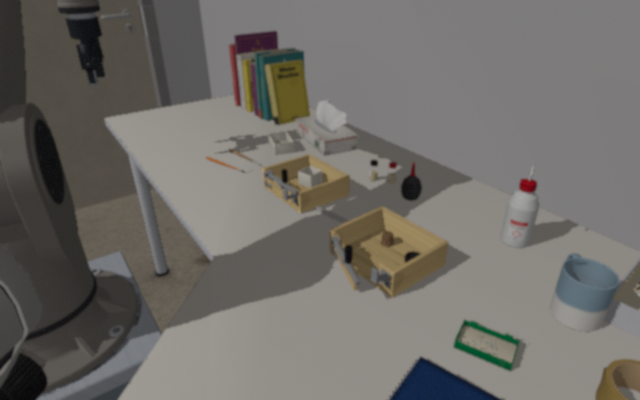

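The open pen is the right, nearer one: in the scene view it is around (410,255) with its knob at about (402,294), and in the side view around (388,250). I'll enlarge both.

```bash
python3 - <<'E'
import cv2,numpy as np
a=cv2.imread('pics/s1.png')[195:330,345:480];b=cv2.imread('pics/d1.png')[195:305,320:455]
cv2.imwrite('pics/c1.png',cv2.resize(a,None,fx=4.4,fy=4.4,interpolation=cv2.INTER_CUBIC))
cv2.imwrite('pics/c2.png',cv2.resize(b,None,fx=5,fy=5,interpolation=cv2.INTER_CUBIC))
E
```

```text
(no output)
```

View pics/c1.png

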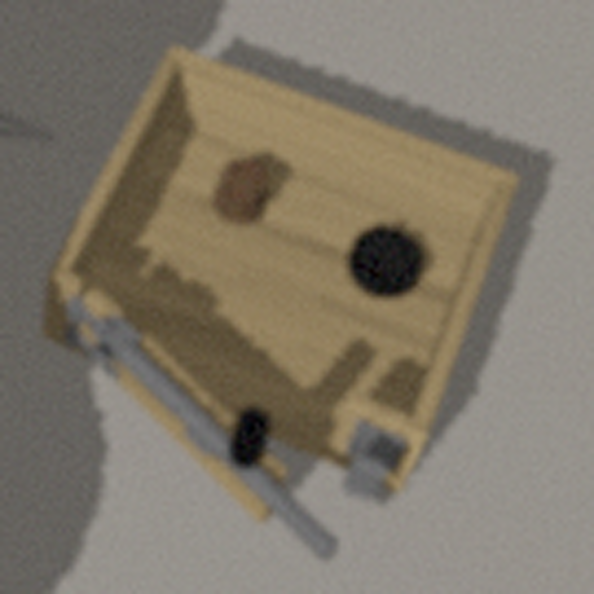

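View pics/c2.png

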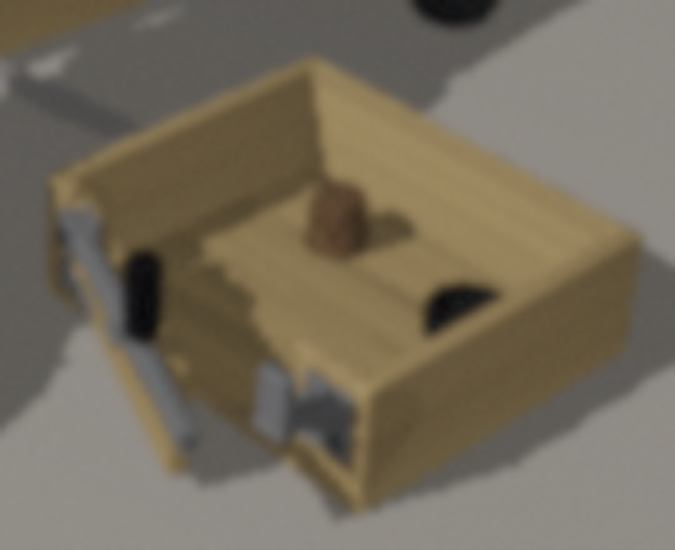

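c1 shows the pen's top back corners at (178,48) and (517,177), the knob from (256,410) down to (243,465), and the bar tip near (332,545). c2 shows the top corners at (315,58), (638,238), (370,393) and (50,180), and the knob from (146,253) to (140,337). I'll fit pen pose and gate angle jointly to these.

```bash
cat >> h.py <<'E'
def model(p,th=None,la=0):
    x,y,a,th0=p; th=th0 if th is None else th
    W=lambda P:(np.array([[np.cos(a),-np.sin(a)],[np.sin(a),np.cos(a)]])@np.array(P[:2])+[x,y]).tolist()+[P[2]]
    # gate dir: shut -y ; opening swings to -x
    g=np.array([-np.sin(th),-np.cos(th)]);o=np.array([-np.cos(th),np.sin(th)])
    H=np.array([-71,70.])
    def B(s,h): # along bar, above
        q=H+30*g+10*o+g*(s*np.cos(la)-h*np.sin(la)); return W([q[0],q[1],57+s*np.sin(la)+h*np.cos(la)])
    return W,B
E
cat > fit.py <<'E'
from h import *
from scipy.optimize import least_squares
c1=lambda u,v:np.array([345+(u+.5)/4.4-.5,195+(v+.5)/4.4-.5]);c2=lambda u,v:np.array([320+(u+.5)/5-.5,195+(v+.5)/5-.5])
def obs(p):
    W,B=model(p); bl,br,fr,fl=[W([sx*75,sy*87.5,56]) for sx,sy in((1,1),(1,-1),(-1,-1),(-1,1))]
    A=[('s1',bl,c1(178,48)),('s1',br,c1(517,177)),('d1',bl,c2(315,58)),('d1',br,c2(638,238)),('d1',fr,c2(370,393)),('d1',fl,c2(50,180)),
    ('s1',B(75,24),c1(249,437)),('d1',B(75,24),c2(143,295)),('s1',B(125,0),c1(326,548)),('s1',W([-102,-70,68]),c1(0,0)),('d1',W([-102,-70,68]),c2(0,0)),('s1',fl,c1(0,0)),('s1',fr,c1(0,0))]
    return A
def res(p,n=9): return np.concatenate([proj(f,P)[0]-u for f,P,u in obs(p)[:n]])
x0=back('s1',(408,248),40)
r=min((least_squares(res,[x0[0],x0[1],a,.5],loss='soft_l1') for a in(-.6,-.2,.2,.6)),key=lambda r:r.cost)
print(r.x,r.cost);print(res(r.x).reshape(-1,2).round(1))
for f,P,u in obs(r.x)[9:]:
    q=proj(f,P)[0]; print(f,((q-[345,195])*4.4 if f=='s1' else (q-[320,195])*5).round())
np.save('p.npy',r.x)
W,B=model(r.x);print('knob',B(75,24),'striker',W([-102,-70,68]))
for th in(r.x[3],.3,.1,0):
  for la in(0,.3): print(th,la,np.round(model(r.x,th,la)[1](75,24),1), 'bar yaw',-np.pi/2+r.x[2]-th)
E
python3 fit.py
```

```text
[ 5.77757063e+02 -1.84396245e+02  5.15109618e-02  4.02290497e-01] 6.8275284496566995
[[-0.3 -1.7]
 [ 2.1 -0.5]
 [-0.2 -0.6]
 [ 1.3 -0.2]
 [-1.1  0.2]
 [-1.3 -1.4]
 [ 0.3 -0.3]
 [-0.9  0.1]
 [ 1.5  0.9]]
s1 [371. 459.]
d1 [271. 369.]
s1 [ 47. 270.]
s1 [426. 437.]
knob [457.7748650970842, -213.3144928540964, np.float64(81.0)] striker [479.49652820777, -259.55519261456493, 68]
0.4022904972833583 0 [ 457.8 -213.3   81. ] bar yaw -1.921575862294699
0.4022904972833583 0.3 [ 461.4 -203.5  102.1] bar yaw -1.921575862294699
0.3 0 [ 467.7 -217.5   81. ] bar yaw -1.8192853650113407
0.3 0.3 [ 470.3 -207.3  102.1] bar yaw -1.8192853650113407
0.1 0 [ 488.2 -222.5   81. ] bar yaw -1.6192853650113408
0.1 0.3 [ 488.7 -212.1  102.1] bar yaw -1.6192853650113408
0 0 [ 498.7 -223.5   81. ] bar yaw -1.5192853650113407
0 0.3 [ 498.1 -213.1  102.1] bar yaw -1.5192853650113407
```

>>> carry_out(
  targets=[
    [[0.7, -1, 0, 0, 0, -0.38], [0.7, -1, 0, 0, 0, -0.38], [0.7, -1, 0, 0, 0, -0.38], [0.7, -1, 0, 0, 0, -0.38], [0.7, -1, 0, 0, 0, -0.38]],
  ],
)

```text
clock: 0.6
ee_pos: [337.7, 500.8, 303.6]
eef_rot: [0.3, 0.954, -0.0, -0.0]
force: [0.7, -0.1, 0.5]
opening: 0.999
gripper_force: 0.0
```

```bash
cat > st.py <<'E'
from h import *
from scipy.spatial.transform import Rotation as R
s=manip.state();m=R.from_quat(s['eef_rot']).as_matrix()
print(s['clock'],'tcp',np.round(s['ee_pos'],1),'q',np.round(s['q'],2),'yaxis deg',np.degrees(np.arctan2(m[1,1],m[0,1])).round(1),'z',m[:,2].round(3),'F',np.round(s['force'],1),'open',round(s['opening'],3),'grip',np.round(s['gripper_force'],1))
E
python3 st.py
```

```text
0.6 tcp [337.7 500.8 303.6] q [-1.21  0.31  0.16  1.78 -0.06  1.06 -0.07] yaxis deg 55.1 z [-0. -0. -1.] F [ 0.7 -0.1  0.5] open 0.999 grip 0.0
```

>>> carry_out(
  targets=[
    [[0.7, -1, 0, 0, 0, -0.38], [0.7, -1, 0, 0, 0, -0.38], [0.7, -1, 0, 0, 0, -0.38], [0.7, -1, 0, 0, 0, -0.38], [0.7, -1, 0, 0, 0, -0.38]],
  ],
)

```text
clock: 1.1
ee_pos: [425.8, 375.1, 303.9]
eef_rot: [0.407, 0.913, 0.0, -0.0]
force: [0.9, -0.5, -0.4]
opening: 1.001
gripper_force: 0.0
```

>>> carry_out(
  targets=[
    [[0.6, -1, 0, 0, 0, -0.38], [0.6, -1, 0, 0, 0, -0.38], [0.4, -1, 0, 0, 0, -0.38], [0.2, -1, 0, 0, 0, -0.38], [0, -1, 0, 0, 0, -0.38]],
  ],
)

```text
clock: 1.6
ee_pos: [469.9, 250.0, 303.8]
eef_rot: [0.509, 0.861, -0.0, -0.0]
force: [-0.6, 0.2, 0.4]
opening: 0.999
gripper_force: 0.0
```

>>> carry_out(
  targets=[
    [[0, -1, 0, 0, 0, -0.38], [0, -1, 0, 0, 0, -0.38], [0, -1, 0, 0, 0, -0.38], [-0.1, -1, 0, 0, 0, -0.38], [-0.1, -1, 0, 0, 0, -0.38]],
  ],
)

```text
clock: 2.1
ee_pos: [464.2, 125.1, 303.9]
eef_rot: [0.603, 0.798, 0.0, -0.0]
force: [0.4, -0.6, 0.3]
opening: 1.004
gripper_force: 0.0
```

>>> carry_out(
  targets=[
    [[-0.1, -1, 0, 0, 0, -0.38], [-0.1, -1, 0, 0, 0, -0.38], [-0.1, -1, 0, 0, 0, -0.38], [-0.1, -1, 0, 0, 0, -0.38], [-0.2, -1, 0, 0, 0, -0.38]],
  ],
)

```text
clock: 2.6
ee_pos: [449.4, 0.0, 303.9]
eef_rot: [0.69, 0.724, 0.0, 0.0]
force: [-0.4, -1.5, -0.3]
opening: 0.999
gripper_force: 0.0
```

```bash
python3 st.py
```

```text
2.6 tcp [449.4   0.  303.9] q [-0.7   0.04  0.58  2.12 -0.02  1.   -0.06] yaxis deg 2.8 z [ 0. -0. -1.] F [-0.4 -1.5 -0.3] open 0.999 grip 0.0
```

>>> carry_out(
  targets=[
    [[0, -1, 0, 0, 0, -0.38], [0, -1, 0, 0, 0, -0.38], [0, -1, 0, 0, 0, -0.38], [0, -1, 0, 0, 0, -0.38], [0, -1, 0, 0, 0, -0.38]],
  ],
)

```text
clock: 3.1
ee_pos: [449.4, -125.0, 304.0]
eef_rot: [0.768, 0.641, 0.0, 0.0]
force: [0.6, 0.5, -0.1]
opening: 0.999
gripper_force: 0.0
```

>>> carry_out(
  targets=[
    [[0.1, -1, -0.4, 0, 0, -0.38], [0.1, -1, -0.4, 0, 0, -0.38], [0.1, -1, -0.4, 0, 0, -0.38], [0, -0.5, -0.4, 0, 0, -0.3], [0, 0, -0.4, 0, 0, 0]],
  ],
)

```text
clock: 3.6
ee_pos: [456.6, -212.5, 253.3]
eef_rot: [0.82, 0.572, -0.0, 0.0]
force: [-0.2, 0.6, 0.5]
opening: 1.002
gripper_force: 0.0
```

```bash
python3 - <<'E'
from h import *
shot('wrist','w1')
p=np.load('p.npy');W,B=model(p)
for P in(B(75,40),B(75,8),B(125,5),B(0,5),W([-102,-70,68])):print(proj('w1',P))
E
python3 st.py
```

```text
[[320.40363691 215.5275353 ]]
[[320.15622682 201.50988525]]
[[320.21429931 259.1109929 ]]
[[319.99994755  98.54869791]]
[[366.43335881 246.2445673 ]]
3.65 tcp [ 456.2 -210.8  251.8] q [-0.36  0.26  0.78  2.07 -0.23  0.9   0.2 ] yaxis deg -20.1 z [-0.002 -0.    -1.   ] F [-0.2  1.1 -3.4] open 1.003 grip 0.0
```

View pics/w1.png

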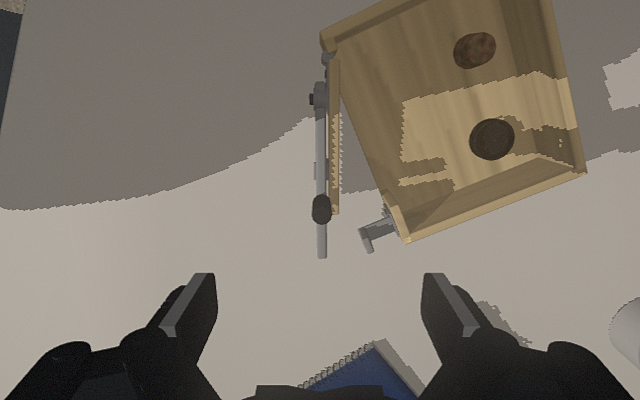

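The wrist view has the knob at (321,209), the bar tip at (322,258) and the striker at (367,245), all within about 2 px of the fitted model. I'll descend with the fingers half open.

>>> carry_out(
  targets=[
    [[0, 0, -0.9, 0, 0, 0], [0, 0, -0.9, 0, 0, 0], [0, 0, -0.9, 0, 0, 0], [0, 0, -0.6, 0, 0, 0], [0, 0, 0, 0, 0, 0]],
  ],
  fingers=0.5,
  squeeze=20,
)

```text
clock: 4.15
ee_pos: [456.3, -209.2, 169.9]
eef_rot: [0.819, 0.574, -0.001, -0.001]
force: [-0.9, 0.1, -0.0]
opening: 0.503
gripper_force: 0.0
```

```bash
python3 - <<'E'
from h import *
shot('wrist','w2')
p=np.load('p.npy');W,B=model(p)
for P in(B(75,40),B(75,8),B(125,5)):print(proj('w2',P))
E
python3 st.py
```

```text
[[324.95956465 283.04035967]]
[[324.07332228 252.62910405]]
[[323.30614182 327.2830421 ]]
4.2 tcp [ 456.8 -209.7  171. ] q [-0.26  0.39  0.69  2.14 -0.37  0.73  0.32] yaxis deg -19.9 z [-0.002  0.001 -1.   ] F [0.5 0.1 1.3] open 0.499 grip 0.0
```

View pics/w2.png

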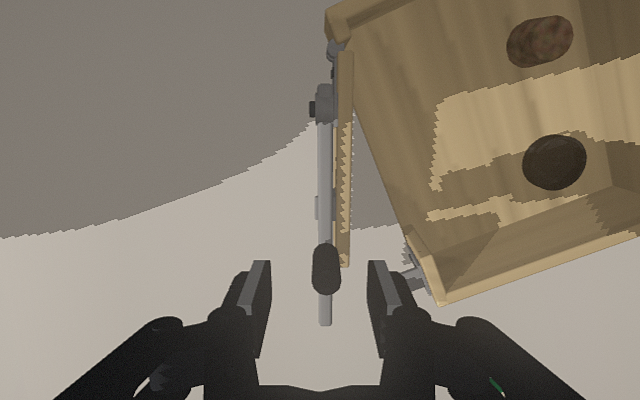

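The knob top is at (326,282) between the pads and the model predicted (325,283), so the position is confirmed. I'll lower and close.

>>> carry_out(
  targets=[
    [[0.04, -0.14, -0.6, 0, 0, 0], [0, 0, -0.6, 0, 0, 0], [0, 0, -0.2, 0, 0, 0], [0, 0, 0, 0, 0, 0]],
  ],
)

```text
clock: 4.6
ee_pos: [457.9, -213.6, 136.1]
eef_rot: [0.819, 0.574, -0.0, -0.0]
force: [0.7, 0.3, 0.5]
opening: 0.499
gripper_force: 0.0
```

```bash
python3 st.py
```

```text
4.6 tcp [ 457.9 -213.6  136.1] q [-0.21  0.46  0.64  2.15 -0.44  0.67  0.39] yaxis deg -20.0 z [-0.001  0.    -1.   ] F [0.7 0.3 0.5] open 0.499 grip 0.0
```

>>> carry_out(
  targets=[
    [[0, 0, 0, 0, 0, 0], [0, 0, 0, 0, 0, 0], [0, 0, 0, 0, 0, 0], [0, 0, 0, 0, 0, 0], [0, 0, 0, 0, 0, 0]],
  ],
  fingers=0,
)

```text
clock: 5.1
ee_pos: [458.4, -214.0, 136.7]
eef_rot: [0.819, 0.574, 0.0, 0.0]
force: [-1.0, -1.1, 6.3]
opening: 0.152
gripper_force: 21.2
```

```bash
python3 st.py; python3 - <<'E'
from h import *
p=np.load('p.npy');k=lambda th,la:np.array(model(p,th,la)[1](75,24))
path=[(p[3],l) for l in(0,.1,.2,.3)]+[(t,.3) for t in(.35,.3,.25,.2,.15,.1,.05,.02)]+[(.02,l) for l in(.2,.1,0)]
a=k(*path[0])
for q in path: b=k(*q);print(np.round(q,2),b.round(1),((b-a)/25).round(2));a=b
E
```

```text
5.1 tcp [ 458.4 -214.   136.7] q [-0.21  0.46  0.64  2.15 -0.44  0.67  0.39] yaxis deg -20.0 z [ 0.001 -0.    -1.   ] F [-1.  -1.1  6.3] open 0.152 grip 21.2
[0.4 0. ] [ 457.8 -213.3   81. ] [0. 0. 0.]
[0.4 0.1] [ 458.7 -210.7   88.4] [0.04 0.1  0.29]
[0.4 0.2] [ 459.9 -207.4   95.4] [0.05 0.13 0.28]
[0.4 0.3] [ 461.4 -203.5  102.1] [0.06 0.16 0.27]
[0.35 0.3 ] [ 465.9 -205.6  102.1] [ 0.18 -0.08  0.  ]
[0.3 0.3] [ 470.3 -207.3  102.1] [ 0.18 -0.07  0.  ]
[0.25 0.3 ] [ 474.8 -208.9  102.1] [ 0.18 -0.06  0.  ]
[0.2 0.3] [ 479.4 -210.2  102.1] [ 0.18 -0.05  0.  ]
[0.15 0.3 ] [ 484.  -211.3  102.1] [ 0.19 -0.04  0.  ]
[0.1 0.3] [ 488.7 -212.1  102.1] [ 0.19 -0.03  0.  ]
[0.05 0.3 ] [ 493.4 -212.7  102.1] [ 0.19 -0.02  0.  ]
[0.02 0.3 ] [ 496.2 -213.   102.1] [ 0.11 -0.01  0.  ]
[0.02 0.2 ] [ 496.4 -217.1   95.4] [ 0.01 -0.17 -0.27]
[0.02 0.1 ] [ 496.5 -220.6   88.4] [ 0.   -0.14 -0.28]
[0.02 0.  ] [ 496.6 -223.4   81. ] [ 0.   -0.11 -0.29]
```

>>> carry_out(
  targets=[
    [[0.04, 0.1, 0.29, 0, 0, 0], [0.05, 0.13, 0.28, 0, 0, 0], [0.06, 0.16, 0.27, 0, 0, 0], [0, 0, 0, 0, 0, 0]],
  ],
)

```text
clock: 5.5
ee_pos: [462.5, -203.7, 158.4]
eef_rot: [0.819, 0.574, 0.0, 0.0]
force: [-1.3, -1.6, -0.1]
opening: 0.159
gripper_force: 20.2
```

```bash
python3 - <<'E'
from h import *
shot('side','d3');shot('scene','s3')
a=cv2.imread('pics/d3.png')[180:310,310:460];b=cv2.imread('pics/s3.png')[195:330,335:480]
f=lambda a:cv2.resize(a,(560,480),interpolation=cv2.INTER_CUBIC)
cv2.imwrite('pics/c3.png',cv2.resize(np.hstack([f(a),f(b)]),(800,343)))
E
python3 st.py
```

```text
5.6 tcp [ 462.2 -204.   157.8] q [-0.26  0.42  0.67  2.14 -0.4   0.71  0.33] yaxis deg -20.0 z [ 0.001 -0.    -1.   ] F [-0.3 -1.   1.5] open 0.155 grip 20.4
```

View pics/c3.png

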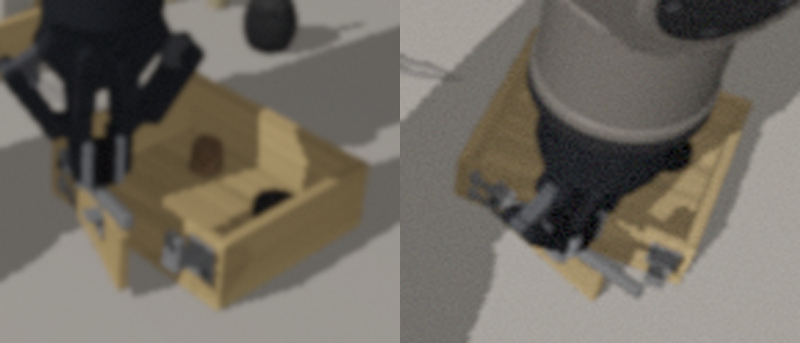

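The bar is lifted: in the left panel its tip, at (122,215), stands well clear of the gate, and the pads hold the knob. Next I swing the gate shut.

>>> carry_out(
  targets=[
    [[0.18, -0.08, 0, 0, 0, 0.42], [0.18, -0.07, 0, 0, 0, 0.42], [0.18, -0.06, 0, 0, 0, 0.42], [0.18, -0.05, 0, 0, 0, 0.42]],
  ],
)

```text
clock: 6.0
ee_pos: [480.1, -210.7, 157.4]
eef_rot: [0.757, 0.654, 0.0, -0.0]
force: [-0.6, 0.3, 2.1]
opening: 0.156
gripper_force: 20.4
```

>>> carry_out(
  targets=[
    [[0.19, -0.04, 0, 0, 0, 0.42], [0.19, -0.03, 0, 0, 0, 0.42], [0.19, -0.02, 0, 0, 0, 0.42], [0.11, -0.01, 0, 0, 0, 0.25], [0, 0, 0, 0, 0, 0]],
  ],
)

```text
clock: 6.5
ee_pos: [497.1, -213.2, 157.3]
eef_rot: [0.695, 0.719, 0.0, -0.0]
force: [-0.4, -0.2, 1.6]
opening: 0.158
gripper_force: 20.4
```

```bash
python3 st.py
```

```text
6.5 tcp [ 497.1 -213.2  157.3] q [-0.16  0.45  0.56  2.06 -0.35  0.73  0.65] yaxis deg 2.0 z [ 0.  0. -1.] F [-0.4 -0.2  1.6] open 0.158 grip 20.4
```

>>> carry_out(
  targets=[
    [[0, -0.17, -0.27, 0, 0, 0], [0, -0.14, -0.28, 0, 0, 0], [0, -0.11, -0.27, 0, 0, 0], [0, 0, 0, 0, 0, 0]],
  ],
)

```text
clock: 6.9
ee_pos: [497.0, -224.0, 136.3]
eef_rot: [0.695, 0.719, 0.0, -0.0]
force: [-0.1, 2.3, 11.0]
opening: 0.151
gripper_force: 21.8
```

```bash
python3 - <<'E'
from h import *
shot('side','d4')
a=cv2.imread('pics/d4.png')[190:300,320:450]
cv2.imwrite('pics/c4.png',cv2.resize(a,None,fx=5,fy=5,interpolation=cv2.INTER_CUBIC))
p=np.load('p.npy')
for th,la in((0.02,0),(.02,.15),(.2,.0)):print(th,la,(proj('d4',model(p,th,la)[1](125,0))-[320,190])*5)
E
python3 st.py
```

```text
0.02 0 [[338.02569524 421.24621175]]
0.02 0.15 [[338.78107967 375.09970463]]
0.2 0.0 [[269.15846112 446.53036661]]
6.95 tcp [ 496.9 -224.   136.5] q [-0.12  0.49  0.53  2.06 -0.38  0.69  0.69] yaxis deg 1.9 z [-0.  0. -1.] F [0.3 1.1 7.7] open 0.155 grip 21.5
```

View pics/c4.png

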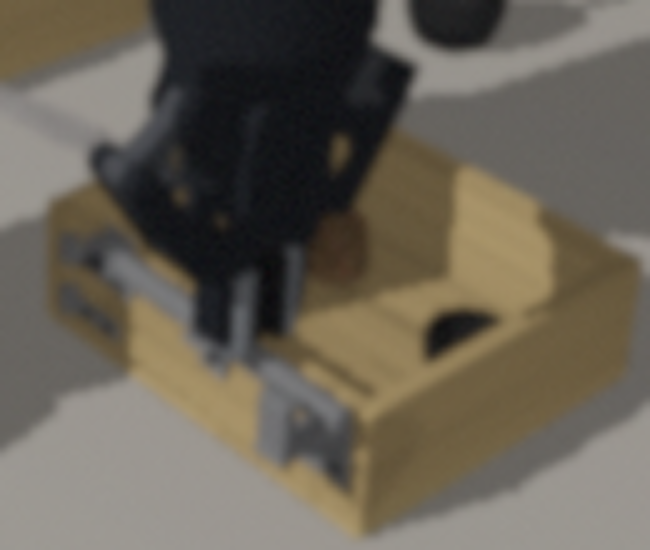

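The gate is shut, and the bar passes behind the striker tooth at (275,415) and lies low in the slot. I'll release and rise.

>>> carry_out(
  targets=[
    [[0, 0, 0, 0, 0, 0], [0, 0, 0, 0, 0, 0], [0, 0, 0, 0, 0, 0], [0, 0, 0, 0, 0, 0]],
  ],
  fingers=0.45,
)

```text
clock: 7.35
ee_pos: [496.7, -223.7, 136.7]
eef_rot: [0.695, 0.719, -0.0, -0.0]
force: [-0.7, -0.3, -0.4]
opening: 0.452
gripper_force: 0.0
```

>>> carry_out(
  targets=[
    [[0, 0, 0.3, 0, 0, 0], [0, 0, 0.8, 0, 0, 0], [0, 0, 1, 0, 0, 0], [0, 0, 1, 0, 0, 0], [0, 0, 1, 0, 0, 0]],
  ],
)

```text
clock: 7.85
ee_pos: [496.7, -223.7, 240.9]
eef_rot: [0.695, 0.719, -0.0, 0.0]
force: [-0.2, 0.3, -0.2]
opening: 0.449
gripper_force: 0.0
```

```bash
python3 - <<'E'
from h import *
shot('side','d5');shot('wrist','w5')
a=cv2.imread('pics/d5.png')[190:300,320:450]
f=lambda a:cv2.resize(a,(400,338),interpolation=cv2.INTER_CUBIC)
cv2.imwrite('pics/c5.png',np.hstack([f(a),f(cv2.imread('pics/w5.png')[:,:474])]))
E
python3 st.py
```

```text
7.95 tcp [ 497.9 -224.3  242.7] q [-0.21  0.33  0.63  1.99 -0.25  0.9   0.58] yaxis deg 1.9 z [ 0.005 -0.001 -1.   ] F [ 1.5 -1.  -0.7] open 0.448 grip 0.0
```

View pics/c5.png

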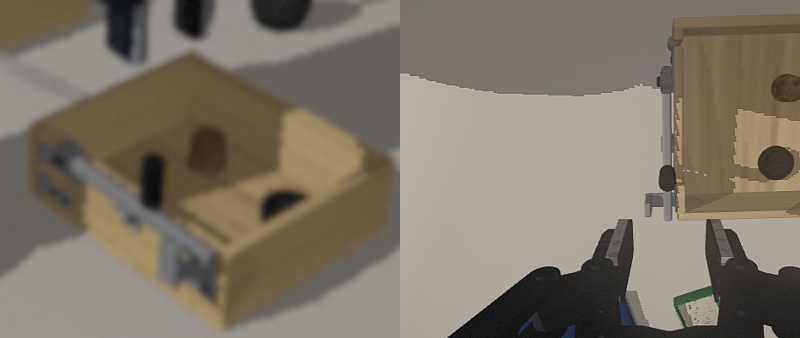

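The bar sits level behind the striker at (172,262), the gate is flush with the pen, and the gripper is clear.

>>> carry_out(
  targets=[
    [[0, 0, 0, 0, 0, 0], [0, 0, 0, 0, 0, 0], [0, 0, 0, 0, 0, 0]],
  ],
)

```text
clock: 8.25
ee_pos: [496.5, -223.5, 238.7]
eef_rot: [0.695, 0.719, -0.0, -0.001]
force: [-0.4, -0.4, -0.2]
opening: 0.452
gripper_force: 0.0
```

```bash
python3 -c "
from plant import manip
print(manip.job_done())"
```

```text
the job is handed in; nothing more can be done
None
```

The gate is shut with the bar down in the catch behind the striker, the gripper has let go and is clear of everything, and the job was handed in at about 8.3 s; no verdict came back.

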